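Sweep the loose jar lids into the lid fence

TASK

Three loose black jar lids lie scattered over the packing table: with the fingers, sweep them gently along the table top into the white three-sided fence until all three lie flat and wholly inside it, side by side and not on top of one another. Only push the lids, do not pick them up or press hard on them, and leave the filled jars that stand among them, and everything else on the table, where they are.

Things in the scene. Friction and masses are not known exactly. Their poses are not given: they have to be found in the camera images.
- lid1: a loose black jar lid, a flat disc 63 mm across and 12 mm high, about 20 g, lying on the steel table and free to slide; one of three alike. Origin at the centre of its underside, z up.
- lid2: a loose black jar lid, a flat disc 63 mm across and 12 mm high, about 20 g, lying on the steel table and free to slide; one of three alike. Origin at the centre of its underside, z up.
- lid3: a loose black jar lid, a flat disc 63 mm across and 12 mm high, about 20 g, lying on the steel table and free to slide; one of three alike. Origin at the centre of its underside, z up.
- jar_a: a full squat glass jar with red lentils, closed with the same black lid: 64 mm across, 55 mm high in all, about 200 g, loose, standing upright among the lids; to be left where it is. Origin at the centre of its underside.
- jar_b: a full squat glass jar with pale beans, closed with the same black lid: 64 mm across, 55 mm high in all, about 200 g, loose, standing upright among the lids; to be left where it is. Origin at the centre of its underside.
- fence: the lid fence: fixed white plastic walls round three sides of a rectangle, no floor, no roof, so lids slide in from the open side. Inside 180 mm wide, 150 mm deep; walls 8 mm thick, 30 mm high. Origin on the table, mid open side, level with the side walls' ends; x points inwards (back wall's inner face at x = 150 mm), y along the open side (side walls' inner faces at y = -90 and +90 mm).
- tall_jar: a full tall glass jar, 76 mm across and 113 mm high, at the far side of the table; to be left alone. Origin at the centre of its underside.
- bowl: a wooden bowl, 100 mm across and 45 mm high, at the far side; to be left alone. Origin at the centre of its underside.
- packet: an upright paper packet, 60 x 90 mm and 120 mm high, at the far side; to be left alone. Origin at the centre of its underside.
There are look-alikes about, which are no part of the job. What is shaped like the lid1 but purple or turquoise is not meant.

How it is judged:
By the outcome, as a careful person would: the job done as asked, in the order asked, and still so for the second after the job is handed in, with the robot touching nothing.
It also fails if it takes over 72 s, if anything falls off the work surface, if the arm or the gripper's body presses on something with over 40 N, if the wrist force passes 120 N, or if a joint passes its speed limit or range.

ROBOT

A 6-joint arm with a two-finger parallel gripper is mounted at the origin on the work surface. World frame = base frame: x ahead of the robot, y to its left, z up, the work surface at z = 0. Lengths are in m, angles in rad, forces in N, time in s.
With the tool pointing down it reaches from about 0.375 to 0.825 m from the base axis. Payload 5.5 kg.
Tool frame: the origin (TCP) lies at the very end of the fingers, on their centre line; the grasp point (between the pads) lies 19 mm behind it (arm.tcp_to_grasp is the distance from the TCP to the grasp point, in m); x points along the fingers, y is the direction in which the jaws open and shut, and the axes are right-handed (so a half turn about x gives the same grasp; the last joint's range is limited). The gripper opens to 85 mm and grips with 20 to 120 N. Pads are 22 mm wide; open, the fingers measure 114 mm over their backs; the gripper's body (76 mm by 85 mm) begins 54 mm behind the grasp point. The pads swing forward as they close: fully open they stand 13 mm farther back than shut.
Start: joints at [1.111, 0.314, -0.047, 1.21, 0, 1.571], TCP at [0.266, 0.538, 0.197] pointing down, gripper open.
Joint ranges: [-2.67, 2.67], [-0.69, 1.73], [-1.03, 1.25], [-2.08, 2.16], [-1.42, 1.45], [-3.14, 3.14]. Speed limits (rad/s): [2.39, 2.39, 3.01, 3.14, 3.14, 3.14].

INTERFACE

Orientations are given as a unit quaternion [w, x, y, z].
In Python, from station import arm, viewer gives the robot as it stands.
- The arm moves only by the shell command python3 -m handwheel 'ROWS' [FORCE]. ROWS is text: rows parted by semicolons, each of 7 numbers parted by spaces: the turn, a rotation vector about the world's x, y, z in rad, then the shift along the world's x, y, z in units of 30 mm (1.0 is 30 mm), then the finger opening in mm, from 0 to 85.4. In form: wx wy wz x y z grip; .... A call has 1 to 20 rows; each row is the pose to reach, as a shift and turn from the pose measured when the call began; what a row does not reach only later rows make up. A row lasts 1/10 s, in which the tool goes at most 50 mm and 8.59 degrees, less where a joint would pass 70% of its speed; a pose out of reach is approached as far as the arm can. A call with a gripper value outside its range is refused whole. The fingers move at their own pace and stop on an object; FORCE is the grip in N (left out, the last holds). Time passes only in rows, so rows that repeat a pose let the fingers close. It gives the time, the measured TCP pose, the force and the opening at its end, in the units of the state.
- arm.read_state(): the state, without advancing time (a new reading comes with each control period).
- viewer.camera(name): name is "scene" or "side" or "wrist"; returns the picture (420x560x3 uint8, red, green, blue); there is no depth.
- viewer.calibration(name): a dict with "fov_y" (degrees; the focal length in pixels is half the picture's height over the tangent of half this angle, whatever the lens; pixels are square), "cx", "cy" (the principal point, pixels), "R" (3x3) and "t" (3): a world point X has camera coordinates R X + t; the wrist camera has in their place "T_tool_cam" (4x4, takes a point from camera to tool coordinates, whose origin is the TCP and whose axes are the tool frame's). Camera axes: x right, y down, z forward; pixel columns grow to the right and rows downward; lengths in m; the calibration is good to about 2 mm. A picture is of the moment at which its call begins: read the wrist's pose just before it. calibration takes no time and is no camera call.
- arm.job_done(): hands the job in, once; it reports no verdict.
The state is a dict: "time": time; "joint_pos": joint angles; "dq": joint speeds; "effort": joint torques, N m; "tool_pos": TCP position; "tool_rot": TCP orientation; "contact_force": force on the tool from outside, world axes, zero at the start; "ft_torque": the same for the moment, N m; "opening": opening from 0.0 (shut) to 1.0 (fully open).
Only numpy, scipy, OpenCV 4.12 (cv2) and the standard library are available. Lean on these libraries where they do the work, as an engineer would, in place of code of your own. Each camera call takes 0.05 s, during which the arm holds its last target. There are 200 camera calls.

## Working session

There is one attempt and no reset: what is moved stays moved. The work goes in short steps, Python scripts to look and compute and a shell command to move; the robot and the scene stay as the last step left them, time stands still between calls to the robot, and variables do not carry over. Pictures are saved under pics/ and viewed, about 8 in all and at most 12, crops included, and the job is handed in when it is done.

```bash
mkdir -p pics; python3 - <<'E'
from station import arm, viewer
import cv2
s=arm.read_state();print(s['time'],s['tool_pos'],s['tool_rot'],s['opening'])
for n in("scene","side"):
    im=viewer.camera(n);cv2.imwrite(f'pics/{n}0.png',im[:,:,::-1])
    c=viewer.calibration(n);print(n,c)
E
```

```text
0.0 [0.26597652 0.53714045 0.19646973] [ 0.68835855  0.1605748   0.68864328 -0.1617055 ] 0.999634951807679
scene {'fov_y': 42.02513974734, 'cx': 275.7486021793604, 'cy': 194.12653679583013, 'R': array([[-0.77904821,  0.62686552, -0.01111323],
       [ 0.44401248,  0.5391165 , -0.71568591],
       [-0.4426475 , -0.56248824, -0.69833386]]), 't': array([ 0.52183933, -0.21589223,  1.25227113])}
side {'fov_y': 42.192082656771944, 'cx': 283.651882641804, 'cy': 199.43357160151538, 'R': array([[ 0.94688908, -0.32085174,  0.02133595],
       [-0.19560633, -0.62739007, -0.75373726],
       [ 0.25522388,  0.70953214, -0.65682944]]), 't': array([-0.60408125,  0.13346088,  0.92318674])}
```

View pics/scene0.png

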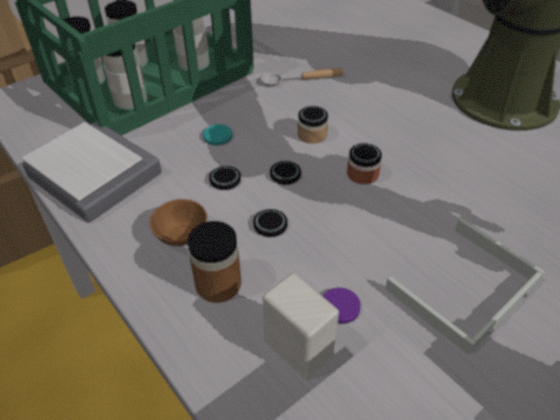

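View pics/side0.png

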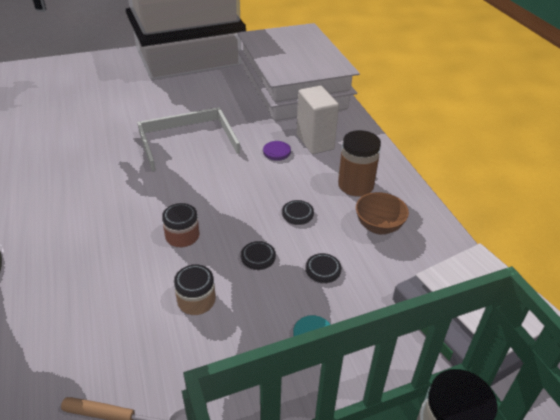

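The scene view shows three black lids at (225,177), (286,172) and (270,222). The jars are at (313,125) and (365,163), and the fence opens towards the lids, with wall ends at about (390,282) and (460,225). Next I'll localise them all.

```bash
cat > h.py <<'E'
import numpy as np, cv2
from station import viewer
def ray(c,uv,z):
    f=210/np.tan(np.radians(c['fov_y'])/2)
    d=c['R'].T@np.array([(uv[0]-c['cx'])/f,(uv[1]-c['cy'])/f,1]); o=-c['R'].T@c['t']
    return o+d*(z-o[2])/d[2]
def proj(c,X):
    f=210/np.tan(np.radians(c['fov_y'])/2); p=c['R']@np.asarray(X)+c['t']
    return np.array([f*p[0]/p[2]+c['cx'],f*p[1]/p[2]+c['cy']])
def darks(im,lo=80,hi=3000,th=60):
    m=(im.max(2)<th).astype('uint8')
    m=cv2.morphologyEx(m,cv2.MORPH_CLOSE,np.ones((5,5)))
    cs,_=cv2.findContours(m,cv2.RETR_EXTERNAL,cv2.CHAIN_APPROX_NONE)
    out=[]
    for k in cs:
        a=cv2.contourArea(k)
        if lo<a<hi and len(k)>5: out.append((k,a))
    return out
E
python3 - <<'E'
from h import *
for n in("scene","side"):
    im=cv2.imread(f'pics/{n}0.png'); c=viewer.calibration(n); print(n)
    for k,a in darks(im):
        x,y,w,h=cv2.boundingRect(k); uv=(x+w/2-.5,y+h/2-.5)
        print(uv,w,h,a,'z6',ray(c,uv,.006)[:2].round(3),'z49',ray(c,uv,.049)[:2].round(3))
    # fence: whitish-green pixels
    hsv=cv2.cvtColor(im,cv2.COLOR_BGR2HSV)
    print('floor',im[250,300],'fence', im[308,430] if n=='scene' else im[119,190])
c=viewer.calibration('scene')
for nm,uv in dict(Aend=(388,280),Bend=(459,222),backA=(473,337),backB=(541,270)).items(): print(nm,ray(c,uv,.03)[:2].round(3))
im=cv2.imread('pics/scene0.png')[200:360,370:560]; a=cv2.resize(im,None,fx=4,fy=4,interpolation=2)
b=cv2.imread('pics/side0.png')[95:195,110:260]; b=cv2.resize(b,None,fx=4,fy=4,interpolation=2)
cv2.imwrite('pics/f1.png',cv2.resize(a,(760,640))[:600]); cv2.imwrite('pics/f2.png',b)
E
```

```text
scene
(221.5, 292.5) 30 16 143.5 z6 [0.808 0.034] z49 [0.823 0.061]
(199.5, 242.0) 72 41 1606.0 z6 [ 0.777 -0.078] z49 [ 0.794 -0.043]
(269.5, 223.0) 34 27 649.0 z6 [ 0.655 -0.036] z49 [ 0.679 -0.004]
(224.5, 177.5) 32 22 516.5 z6 [ 0.648 -0.186] z49 [ 0.673 -0.145]
(54.5, 192.0) 60 51 324.0 z6 [ 0.922 -0.359] z49 [ 0.93  -0.308]
(285.0, 172.5) 31 24 550.0 z6 [ 0.548 -0.122] z49 [ 0.579 -0.085]
(365.0, 155.0) 31 23 507.0 z6 [ 0.389 -0.06 ] z49 [ 0.429 -0.026]
(312.5, 116.5) 28 20 396.0 z6 [ 0.384 -0.225] z49 [ 0.425 -0.182]
(113.5, 97.0) 26 33 179.5 z6 [ 0.689 -0.576] z49 [ 0.711 -0.513]
(155.5, 65.5) 20 60 244.0 z6 [ 0.544 -0.635] z49 [ 0.575 -0.568]
(75.5, 24.5) 28 18 271.5 z6 [ 0.607 -0.969] z49 [ 0.634 -0.881]
(222.0, 50.0) 61 101 2977.0 z6 [ 0.373 -0.591] z49 [ 0.414 -0.526]
(120.5, 9.5) 32 20 452.5 z6 [ 0.467 -0.971] z49 [ 0.502 -0.883]
floor [143 141 146] fence [157 163 163]
side
(190.0, 409.0) 11 21 95.5 z6 [ 0.375 -0.372] z49 [ 0.374 -0.396]
(193.5, 281.5) 38 30 815.0 z6 [ 0.426 -0.149] z49 [ 0.422 -0.186]
(323.0, 269.0) 35 27 657.0 z6 [ 0.646 -0.189] z49 [ 0.629 -0.224]
(257.5, 255.5) 34 28 685.0 z6 [ 0.546 -0.124] z49 [ 0.535 -0.163]
(179.5, 216.5) 34 26 588.0 z6 [0.433 0.018] z49 [ 0.429 -0.029]
(297.5, 212.5) 30 22 456.5 z6 [ 0.653 -0.039] z49 [ 0.636 -0.082]
(361.5, 143.5) 36 26 712.0 z6 [0.871 0.137] z49 [0.841 0.082]
(185.0, 26.5) 119 38 1186.5 z6 [0.609 0.874] z49 [0.595 0.775]
floor [174 166 173] fence [105 106 106]
Aend [0.601 0.195]
Bend [0.415 0.188]
backA [0.581 0.341]
backB [0.399 0.335]
```

View pics/f1.png

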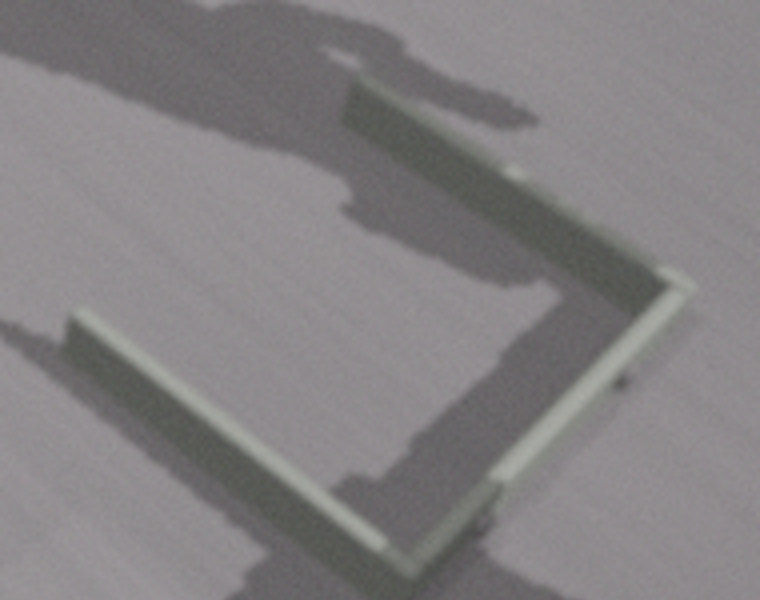

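View pics/f2.png

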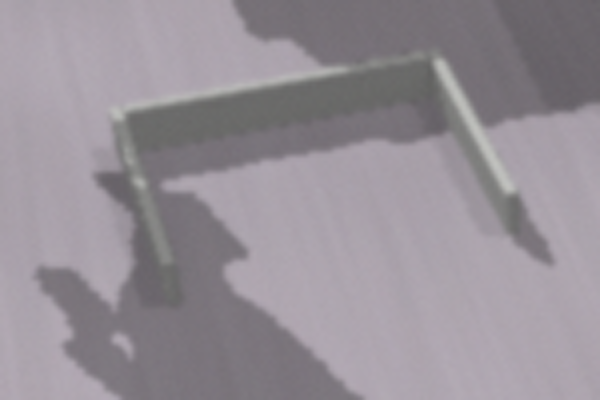

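```bash
python3 - <<'E'
from h import *
P={'scene':dict(Aend=(389,278.5),Bend=(460,220.5),bA=(472.5,343.5),bB=(543,272)),'side':dict(Aend=(238.5,142.5),Bend=(152,160.5),bA=(219,108.7),bB=(139,123))}
for n,d in P.items():
    c=viewer.calibration(n)
    q={k:ray(c,v,.03)[:2] for k,v in d.items()}
    print(n,{k:v.round(3) for k,v in q.items()},[np.linalg.norm(q[a]-q[b]).round(3) for a,b in(('Aend','Bend'),('bA','bB'),('Aend','bA'),('Bend','bB'))])
E
```

```text
scene {'Aend': array([0.597, 0.194]), 'Bend': array([0.411, 0.186]), 'bA': array([0.59 , 0.347]), 'bB': array([0.4  , 0.339])} [np.float64(0.187), np.float64(0.19), np.float64(0.153), np.float64(0.153)]
side {'Aend': array([0.597, 0.189]), 'Bend': array([0.408, 0.179]), 'bA': array([0.589, 0.336]), 'bB': array([0.401, 0.329])} [np.float64(0.189), np.float64(0.188), np.float64(0.148), np.float64(0.15)]
```

```bash
python3 - <<'E'
from h import *
c=viewer.calibration('scene'); d=viewer.calibration('side')
for nm,a,b,z in(('purple',(342,305),(277,150),.01),('bowl rim',(180,216),(382,207),.045),('tall top',(214,243),(361,144),.11),('packet top',(300,303),(318,98),.12)):
    print(nm,ray(c,a,z)[:2].round(3),ray(d,b,z)[:2].round(3))
E
python3 -m handwheel '0 0 -0.1 1 -1 0 36;0 0 -0.2 2 -2 0 36;0 0 -0.3 3 -4 0 36;0 0 -0.4 4 -5.5 0 36;0 0 -0.5 5 -7 0 36;0 0 -0.6 6 -8 0 36;0 0 -0.6 7 -9 0 36;0 0 -0.6 8 -10 0 36;0 0 -0.6 9 -12 0 36;0 0 -0.6 10 -14 0 36;0 0 -0.6 11 -16 0 36;0 0 -0.6 12 -18 0 36;0 0 -0.6 13 -20 0 36;0 0 -0.6 13.8 -20.8 0 36;0 0 -0.6 13.8 -20.8 0 36' 20
```

```text
purple [0.678 0.174] [0.678 0.164]
bowl rim [ 0.786 -0.117] [ 0.793 -0.111]
tall top [0.802 0.02 ] [0.795 0.004]
packet top [0.777 0.186] [0.772 0.174]
time: 1.6
tool_pos: [0.6699, -0.0718, 0.1962]
tool_rot: [0.61, 0.357, 0.611, -0.358]
contact_force: [0.8, 1.2, 0.7]
opening: 0.422
```

```bash
python3 -m handwheel '0 0 0 0.4 -0.55 0 36;0 0 0 0.4 -0.55 -1.5 36;0 0 0 0.4 -0.55 -3 36;0 0 0 0.4 -0.55 -4.5 36;0 0 0 0.4 -0.55 -5.5 36;0 0 0 0.4 -0.55 -6 36;0 0 0 0.4 -0.55 -6.2 36;0 0 0 0.4 -0.55 -6.2 36'
python3 - <<'E'
from h import *
a=cv2.resize(viewer.camera('side')[150:320,210:400,::-1],None,fx=3,fy=3,interpolation=2)
cv2.imwrite('pics/s1.png',a)
E
```

```text
time: 2.4
tool_pos: [0.6821, -0.0883, 0.0103]
tool_rot: [0.61, 0.357, 0.611, -0.358]
contact_force: [0.2, -0.1, -0.2]
opening: 0.422
```

View pics/s1.png

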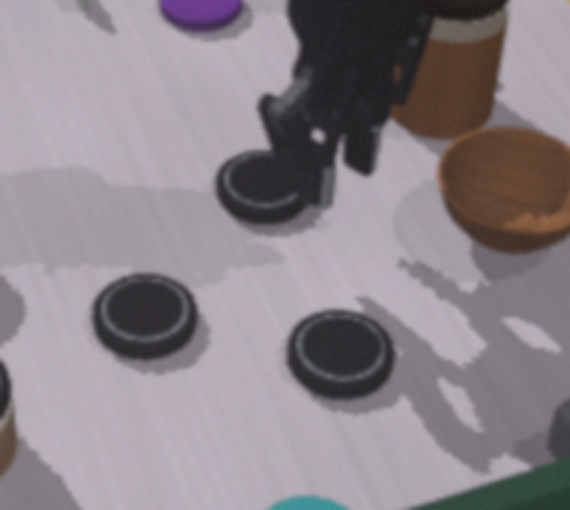

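```bash
python3 - <<'E'
from h import *
d=viewer.calibration('side')
for z in(0,.01,.02,.03):
  for s in(-22,22):
    print(z,s,((proj(d,[.6821+s*.000873,-.0883+s*.000488,z])-[210,150])*3).round())
E
```

```text
0 -22 [309. 254.]
0 22 [353. 218.]
0.01 -22 [310. 242.]
0.01 22 [354. 207.]
0.02 -22 [311. 231.]
0.02 22 [356. 195.]
0.03 -22 [312. 219.]
0.03 22 [357. 184.]
```

```bash
python3 - <<'E'
from h import *
im=viewer.camera('scene')[130:270,190:350,::-1]
cv2.imwrite('pics/c1.png',cv2.resize(im,None,fx=4,fy=4,interpolation=2))
d=viewer.calibration('scene')
for z in(0,.01,.02,.03,.04):
  for s in(-22,22):
    print(z,s,((proj(d,[.6821+s*.000873,-.0883+s*.000488,z])-[190,130])*4).round())
E
```

```text
0 -22 [221. 310.]
0 22 [181. 376.]
0.01 -22 [220. 295.]
0.01 22 [179. 360.]
0.02 -22 [219. 280.]
0.02 22 [178. 345.]
0.03 -22 [218. 264.]
0.03 22 [176. 330.]
0.04 -22 [216. 249.]
0.04 22 [175. 314.]
```

View pics/c1.png

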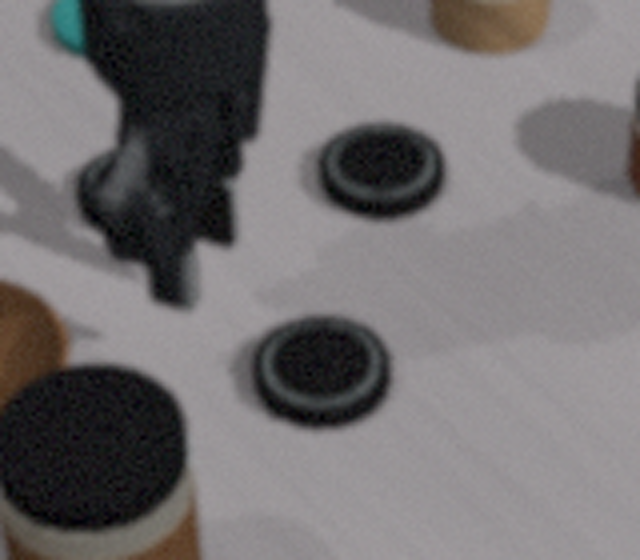

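The tips show at about z = 0.04 in both views, although the TCP reads 0.010. They are higher than reported, so I'll lower gently in small calls and watch the force.

```bash
python3 -m handwheel '0 0 0 0 0 -0.1 36;0 0 0 0 0 -0.2 36;0 0 0 0 0 -0.3 36;0 0 0 0 0 -0.3 36'
python3 - <<'E'
from h import *
im=viewer.camera('scene')[150:250,200:300,::-1]; s=viewer.camera('side')[160:260,260:360,::-1]
cv2.imwrite('pics/c2.png',cv2.resize(np.hstack([im,s]),None,fx=4,fy=4,interpolation=2))
for n,o in(('scene',(200,150)),('side',(160,160))):
  d=viewer.calibration(n)
  for z in(0,.01,.02,.03,.04): print(n,z,[((proj(d,[.6821+s*.000873-.488*f,-.0883+s*.000488+.873*f,z])-o)*4).round().tolist() for s in(-22,22) for f in (-.011,.011)])
E
```

```text
time: 2.9
tool_pos: [0.6831, -0.0884, 0.0028]
tool_rot: [0.61, 0.357, 0.61, -0.358]
contact_force: [-0.1, -0.6, -0.0]
opening: 0.425
scene 0 [[159.0, 224.0], [203.0, 237.0], [119.0, 289.0], [163.0, 302.0]]
scene 0.01 [[158.0, 209.0], [202.0, 222.0], [117.0, 274.0], [162.0, 287.0]]
scene 0.02 [[157.0, 194.0], [201.0, 206.0], [115.0, 259.0], [160.0, 272.0]]
scene 0.03 [[156.0, 178.0], [200.0, 191.0], [114.0, 243.0], [159.0, 256.0]]
scene 0.04 [[154.0, 162.0], [199.0, 175.0], [112.0, 227.0], [158.0, 240.0]]
side 0 [[631.0, 310.0], [595.0, 287.0], [689.0, 262.0], [653.0, 240.0]]
side 0.01 [[632.0, 294.0], [596.0, 272.0], [691.0, 247.0], [655.0, 225.0]]
side 0.02 [[633.0, 279.0], [597.0, 256.0], [692.0, 231.0], [656.0, 210.0]]
side 0.03 [[635.0, 263.0], [598.0, 241.0], [694.0, 216.0], [658.0, 194.0]]
side 0.04 [[636.0, 247.0], [599.0, 225.0], [696.0, 200.0], [659.0, 179.0]]
```

View pics/c2.png

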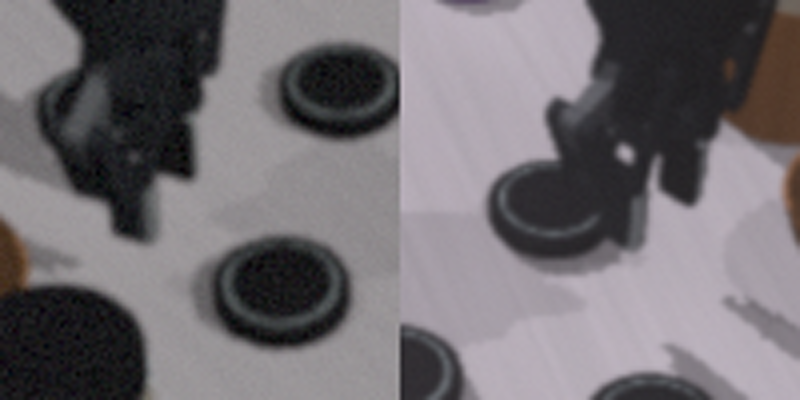

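```bash
python3 -m handwheel '0 0 0 0 0 -0.1 36;0 0 0 0 0 -0.2 36;0 0 0 0 0 -0.3 36;0 0 0 0 0 -0.3 36' 
```

```text
time: 3.4
tool_pos: [0.6827, -0.0883, -0.0068]
tool_rot: [0.61, 0.357, 0.61, -0.358]
contact_force: [0.5, 0.3, 0.1]
opening: 0.421
```

```bash
python3 -m handwheel '0 0 0 0 0 -0.15 36;0 0 0 0 0 -0.3 36;0 0 0 0 0 -0.4 36;0 0 0 0 0 -0.4 36'; python3 - <<'E'
from h import *
im=viewer.camera('scene')[150:250,200:300,::-1]; s=viewer.camera('side')[160:260,260:360,::-1]
cv2.imwrite('pics/c3.png',cv2.resize(np.hstack([im,s]),None,fx=4,fy=4,interpolation=2))
E
```

```text
time: 3.8
tool_pos: [0.6821, -0.0882, -0.0196]
tool_rot: [0.61, 0.357, 0.611, -0.358]
contact_force: [-0.2, -0.6, 0.4]
opening: 0.424
```

View pics/c3.png

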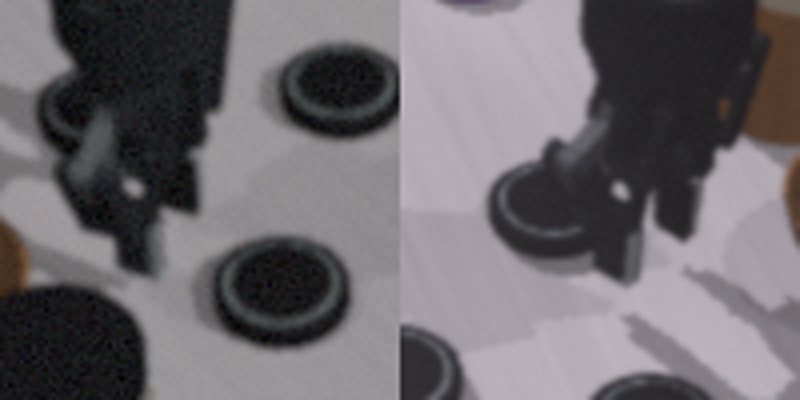

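Tips are now at about z = 0.017 in both views, i.e. TCP + 37 mm, with no contact. I'll go 12 mm lower and then start pushing lid 1.

```bash
python3 -m handwheel '0 0 0 0 0 -0.1 36;0 0 0 0 0 -0.2 36;0 0 0 0 0 -0.3 36;0 0 0 0 0 -0.38 36;0 0 0 0 0 -0.38 36'
```

```text
time: 4.4
tool_pos: [0.6822, -0.0883, -0.0309]
tool_rot: [0.61, 0.357, 0.61, -0.358]
contact_force: [-0.3, 0.1, -0.7]
opening: 0.421
```

```bash
python3 -m handwheel '0 0 0 -0.2 0.3 0 36;0 0 0 -0.4 0.6 0 36;0 0 0 -0.6 0.9 0 36;0 0 0 -0.85 1.25 0 36;0 0 0 -1.1 1.6 0 36;0 0 0 -1.3 1.95 0 36;0 0 0 -1.55 2.3 0 36;0 0 0 -1.8 2.65 0 36;0 0 0 -2 3 0 36;0 0 0 -2.25 3.35 0 36;0 0 0 -2.5 3.7 0 36;0 0 0 -2.7 4.05 0 36;0 0 0 -2.95 4.4 0 36;0 0 0 -3.2 4.75 0 36;0 0 0 -3.4 5.1 0 36;0 0 0 -3.65 5.45 0 36;0 0 0 -3.8 5.7 0 36;0 0 0 -3.9 5.85 0 36;0 0 0 -3.9 5.85 0 36'
cat > look.py <<'E'
import sys
from h import *
from station import arm
p=arm.read_state(); print(p['tool_pos'].round(4),p['time'])
for n in('scene','side'):
    im=viewer.camera(n); cv2.imwrite(f'pics/{sys.argv[1]}_{n}.png',im[:,:,::-1]); c=viewer.calibration(n)
    for k,a in darks(im,200):
        x,y,w,h=cv2.boundingRect(k); uv=(x+w/2-.5,y+h/2-.5); q=ray(c,uv,.006)
        if .3<q[0]<.75 and -.3<q[1]<.4: print(n,w,h,a,'z6',q[:2].round(3),'z49',ray(c,uv,.049)[:2].round(3))
E
python3 look.py p1
```

```text
time: 6.3
tool_pos: [0.5647, 0.0879, -0.0309]
tool_rot: [0.61, 0.357, 0.611, -0.358]
contact_force: [-0.1, -0.0, 0.1]
opening: 0.422
[ 0.5647  0.0879 -0.0309] 6.3
scene 31 23 515.0 z6 [ 0.65  -0.185] z49 [ 0.674 -0.145]
scene 30 21 463.5 z6 [ 0.55  -0.121] z49 [ 0.58  -0.085]
scene 28 20 375.5 z6 [ 0.384 -0.225] z49 [ 0.425 -0.182]
side 38 29 770.5 z6 [ 0.426 -0.15 ] z49 [ 0.422 -0.187]
side 34 29 713.0 z6 [ 0.648 -0.188] z49 [ 0.631 -0.222]
side 33 25 575.5 z6 [ 0.547 -0.126] z49 [ 0.536 -0.164]
side 32 23 513.5 z6 [0.433 0.017] z49 [ 0.429 -0.03 ]
```

```bash
python3 - <<'E'
from h import *
a=cv2.imread('pics/p1_scene.png')[170:310,290:430];b=cv2.imread('pics/p1_side.png')[90:230,140:280]
cv2.imwrite('pics/v9.png',cv2.resize(np.hstack([a,b]),None,fx=2.8,fy=2.8,interpolation=2))
for n,o in(('scene',(290,170)),('side',(0,90))):
    print(((proj(viewer.calibration(n),(.546,.12,.006))-o)*2.8).round())
E
```

```text
[240. 209.]
[627. 236.]
```

View pics/v9.png

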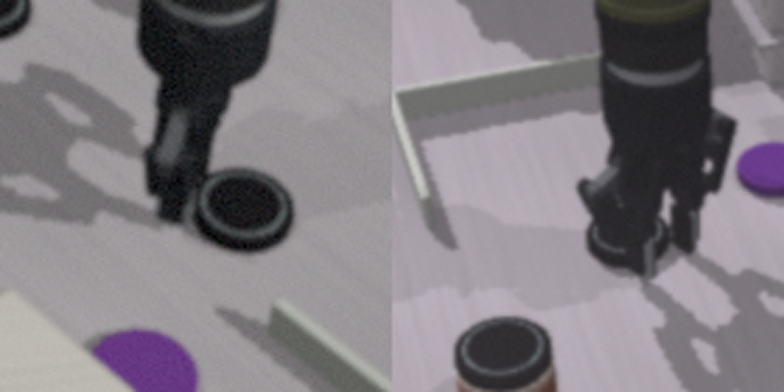

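Lid 1 sits well in the cradle, centred within 2 mm of the prediction. Next I turn the fingers and push it into the fence.

```bash
python3 -m handwheel '0 0 -0.07 -0.1 0.2 0 36;0 0 -0.14 -0.2 0.4 0 36;0 0 -0.2 -0.29 0.57 0 36;0 0 -0.27 -0.38 0.82 0 36;0 0 -0.34 -0.46 1.08 0 36;0 0 -0.4 -0.54 1.34 0 36;0 0 -0.4 -0.55 1.7 0 36;0 0 -0.4 -0.56 2.05 0 36;0 0 -0.4 -0.57 2.4 0 36;0 0 -0.4 -0.58 2.75 0 36;0 0 -0.4 -0.6 3.1 0 36;0 0 -0.4 -0.61 3.45 0 36;0 0 -0.4 -0.62 3.8 0 36;0 0 -0.4 -0.63 4.15 0 36;0 0 -0.4 -0.64 4.5 0 36;0 0 -0.4 -0.65 4.8 0 36;0 0 -0.4 -0.66 5.1 0 36;0 0 -0.4 -0.66 5.35 0 36;0 0 -0.4 -0.66 5.5 0 36;0 0 -0.4 -0.66 5.5 0 36'
python3 -m handwheel '0 0 0 0 -0.3 0 36;0 0 0 0 -0.7 0.1 36;0 0 0 0 -0.9 1.3 36;0 0 0 0 -1 2.8 36;0 0 0.1 0 -2.2 4 36;0 0 0.15 0 -3.7 4 36;0 0 0.15 0 -5.2 4 36;0 0 0.15 0.1 -6.7 4 36;0 0 0.15 0.2 -8.2 4 36;0 0 0.15 0.3 -9.7 4 36;0 0 0.15 0.4 -11.2 4 36;0 0 0.15 0.5 -12.7 4 36;0 0 0.15 0.5 -14.2 4 36;0 0 0.15 0.5 -14.6 4 36;0 0 0.15 0.5 -14.6 4 36'; python3 look.py p2
```

```text
time: 8.4
tool_pos: [0.5457, 0.2528, -0.0309]
tool_rot: [0.527, 0.471, 0.527, -0.472]
contact_force: [-0.2, 0.8, 0.2]
opening: 0.423
time: 9.9
tool_pos: [0.5596, -0.1878, 0.0891]
tool_rot: [0.56, 0.431, 0.56, -0.432]
contact_force: [0.4, 0.5, -0.8]
opening: 0.417
[ 0.5596 -0.1878  0.0891] 9.9
scene 42 36 997.0 z6 [0.541 0.291] z49 [0.572 0.303]
scene 31 22 495.0 z6 [ 0.649 -0.186] z49 [ 0.674 -0.146]
scene 31 22 500.5 z6 [ 0.548 -0.122] z49 [ 0.579 -0.085]
scene 31 23 507.5 z6 [ 0.389 -0.06 ] z49 [ 0.429 -0.026]
scene 28 20 400.5 z6 [ 0.384 -0.225] z49 [ 0.425 -0.182]
side 38 29 781.5 z6 [ 0.426 -0.15 ] z49 [ 0.422 -0.187]
side 34 25 580.0 z6 [ 0.647 -0.19 ] z49 [ 0.63  -0.224]
side 33 25 567.5 z6 [ 0.547 -0.126] z49 [ 0.536 -0.164]
side 32 23 506.0 z6 [0.433 0.017] z49 [ 0.429 -0.03 ]
side 26 17 271.5 z6 [0.542 0.29 ] z49 [0.531 0.226]
```

Lid 1 is at (0.541, 0.290), as planned. Now lid 2.

```bash
python3 -m handwheel '0 0 0 0.1 0.3 -1 36;0 0 0 0.1 0.3 -2.4 36;0 0 0 0.1 0.3 -3.4 36;0 0 0 0.1 0.3 -3.8 36;0 0 0 0.1 0.3 -4 36;0 0 0 0.1 0.3 -4 36'
python3 -m handwheel '0 0 0 -0.07 0.3 0 36;0 0 0 -0.14 0.6 0 36;0 0 0 -0.2 0.9 0 36;0 0 0 -0.3 1.3 0 36;0 0 0 -0.42 1.8 0 36;0 0 0 -0.53 2.3 0 36;0 0 0 -0.65 2.8 0 36;0 0 0 -0.76 3.3 0 36;0 0 0 -0.88 3.8 0 36;0 0 0 -1 4.3 0 36;0 0 0 -1.1 4.8 0 36;0 0 0 -1.22 5.3 0 36;0 0 0 -1.34 5.8 0 36;0 0 0 -1.45 6.3 0 36;0 0 0 -1.57 6.8 0 36;0 0 0 -1.68 7.3 0 36;0 0 0 -1.8 7.8 0 36;0 0 0 -1.9 8.3 0 36;0 0 0 -1.96 8.5 0 36;0 0 0 -1.96 8.5 0 36'; python3 look.py p3
```

```text
time: 10.6
tool_pos: [0.5631, -0.1752, -0.0307]
tool_rot: [0.56, 0.43, 0.562, -0.431]
contact_force: [0.4, 0.8, 0.2]
opening: 0.423
time: 12.6
tool_pos: [0.504, 0.0808, -0.0307]
tool_rot: [0.561, 0.43, 0.562, -0.43]
contact_force: [-0.9, 0.3, -0.3]
opening: 0.418
[ 0.504   0.0808 -0.0307] 12.6
scene 42 35 966.5 z6 [0.542 0.291] z49 [0.573 0.303]
scene 32 22 529.5 z6 [ 0.648 -0.186] z49 [ 0.673 -0.145]
scene 28 20 376.5 z6 [ 0.384 -0.225] z49 [ 0.425 -0.182]
side 38 29 780.5 z6 [ 0.426 -0.15 ] z49 [ 0.422 -0.187]
side 35 27 663.0 z6 [ 0.646 -0.189] z49 [ 0.629 -0.224]
side 32 24 531.5 z6 [0.433 0.018] z49 [ 0.429 -0.029]
```

```bash
python3 -m handwheel '0 0 0 -0.1 0.4 0 36;0 0 0 -0.2 0.85 0 36;0 0 0 -0.32 1.35 0 36;0 0 0 -0.44 1.85 0 36;0 0 0 -0.56 2.35 0 36;0 0 0 -0.68 2.85 0 36;0 0 0 -0.8 3.35 0 36;0 0 0 -0.92 3.85 0 36;0 0 0 -1.04 4.35 0 36;0 0 0 -1.14 4.8 0 36;0 0 0 -1.24 5.2 0 36;0 0 0 -1.32 5.55 0 36;0 0 0 -1.37 5.75 0 36;0 0 0 -1.37 5.75 0 36'
python3 -m handwheel '0 0 0 0.07 -0.3 0 36;0 0 0 0.2 -0.8 0.1 36;0 0 0 0.2 -1 1.4 36;0 0 0 0.2 -1.1 2.9 36;0 0 0.07 0.8 -2.5 4 36;0 0 0.07 1.4 -4 4 36;0 0 0.07 2 -5.5 4 36;0 0 0.07 2.6 -7 4 36;0 0 0.07 3.3 -8.5 4 36;0 0 0.07 4 -10 4 36;0 0 0.07 4.7 -11.5 4 36;0 0 0.07 5.4 -13 4 36;0 0 0.07 6.1 -14.5 4 36;0 0 0.07 6.8 -16 4 36;0 0 0.07 6.83 -16.67 4 36;0 0 0.07 6.83 -16.67 4 36'; python3 look.py p4
```

```text
time: 14.1
tool_pos: [0.4632, 0.253, -0.0307]
tool_rot: [0.561, 0.43, 0.562, -0.43]
contact_force: [-0.0, -0.6, 0.0]
opening: 0.421
time: 15.7
tool_pos: [0.6666, -0.2521, 0.0887]
tool_rot: [0.574, 0.411, 0.576, -0.412]
contact_force: [-0.9, 0.4, -0.7]
opening: 0.42
[ 0.6666 -0.2521  0.0887] 15.7
scene 42 36 1023.5 z6 [0.541 0.291] z49 [0.572 0.303]
scene 40 33 923.0 z6 [0.453 0.29 ] z49 [0.489 0.302]
scene 31 22 507.0 z6 [ 0.649 -0.186] z49 [ 0.674 -0.146]
scene 31 23 508.0 z6 [ 0.389 -0.06 ] z49 [ 0.429 -0.026]
scene 28 20 402.0 z6 [ 0.384 -0.225] z49 [ 0.425 -0.182]
side 38 29 798.5 z6 [ 0.426 -0.15 ] z49 [ 0.422 -0.187]
side 34 25 603.5 z6 [ 0.647 -0.19 ] z49 [ 0.63  -0.224]
side 32 23 509.0 z6 [0.433 0.017] z49 [ 0.429 -0.03 ]
side 26 17 278.5 z6 [0.454 0.287] z49 [0.448 0.224]
side 25 18 270.5 z6 [0.54  0.288] z49 [0.53  0.225]
```

```bash
python3 - <<'E'
from h import *
print(ray(viewer.calibration('scene'),(217,134),.01))
E
```

```text
[ 0.58475109 -0.30398066  0.01      ]
```

```bash
python3 -m handwheel '0 0 0 0.08 0.22 -1 36;0 0 0 0.08 0.22 -2.4 36;0 0 0 0.08 0.22 -3.4 36;0 0 0 0.08 0.22 -3.8 36;0 0 0 0.08 0.22 -4 36;0 0 0 0.08 0.22 -4 36'
python3 -m handwheel '0 0 0 -0.1 0.3 0 36;0 0 0 -0.2 0.6 0 36;0 0 0 -0.32 0.9 0 36;0 0 0 -0.46 1.3 0 36;0 0 0 -0.62 1.75 0 36;0 0 0 -0.78 2.2 0 36;0 0 0 -0.94 2.65 0 36;0 0 0 -1.1 3.1 0 36;0 0 0 -1.25 3.55 0 36;0 0 0 -1.41 4 0 36;0 0 0 -1.57 4.45 0 36;0 0 0 -1.73 4.9 0 36;0 0 0 -1.89 5.35 0 36;0 0 0 -2.05 5.8 0 36;0 0 0 -2.2 6.25 0 36;0 0 0 -2.37 6.7 0 36;0 0 0 -2.53 7.15 0 36;0 0 0 -2.65 7.5 0 36;0 0 0 -2.75 7.8 0 36;0 0 0 -2.75 7.8 0 36'
```

```text
time: 16.4
tool_pos: [0.6691, -0.241, -0.0305]
tool_rot: [0.575, 0.41, 0.577, -0.411]
contact_force: [1.4, -0.1, -0.0]
opening: 0.422
time: 18.4
tool_pos: [0.586, -0.0056, -0.0306]
tool_rot: [0.575, 0.41, 0.577, -0.41]
contact_force: [-0.7, -0.5, 0.4]
opening: 0.416
```

```bash
python3 -m handwheel '0 0 0 -0.12 0.35 0 36;0 0 0 -0.27 0.75 0 36;0 0 0 -0.43 1.2 0 36;0 0 0 -0.59 1.65 0 36;0 0 0 -0.76 2.1 0 36;0 0 0 -0.92 2.55 0 36;0 0 0 -1.08 3 0 36;0 0 0 -1.24 3.45 0 36;0 0 0 -1.4 3.9 0 36;0 0 0 -1.57 4.35 0 36;0 0 0 -1.73 4.8 0 36;0 0 0 -1.88 5.2 0 36;0 0 0 -2.02 5.6 0 36;0 0 0 -2.16 6 0 36;0 0 0 -2.29 6.35 0 36;0 0 0 -2.38 6.6 0 36;0 0 0 -2.43 6.75 0 36;0 0 0 -2.43 6.75 0 36'
python3 -m handwheel '0 0 0 0.1 -0.3 0 36;0 0 0 0.3 -0.8 0.1 36;0 0 0 0.35 -1 1.4 36;0 0 0 0.35 -1.1 2.9 36;0 0 0 0.35 -2.5 4.4 36;0 0 0 0.35 -4 5 36;0 0 0 0.35 -5.5 5 36;0 0 0 0.35 -7 5 36;0 0 0 0.35 -8 5 36;0 0 0 0.35 -8 5 36'; python3 look.py p5; python3 - <<'E'
import cv2,numpy as np
a=cv2.imread('pics/p5_scene.png')[90:360,190:560];cv2.imwrite('pics/v10.png',cv2.resize(a,None,fx=2.1,fy=2.1,interpolation=2))
E
```

```text
time: 20.2
tool_pos: [0.5129, 0.1973, -0.0306]
tool_rot: [0.575, 0.41, 0.577, -0.41]
contact_force: [0.2, 0.4, 0.2]
opening: 0.423
time: 21.2
tool_pos: [0.5233, -0.0479, 0.1199]
tool_rot: [0.574, 0.411, 0.576, -0.412]
contact_force: [-0.1, 0.7, -0.4]
opening: 0.425
[ 0.5233 -0.0479  0.1199] 21.2
scene 40 33 924.0 z6 [0.453 0.29 ] z49 [0.489 0.302]
scene 54 70 1903.5 z6 [0.523 0.265] z49 [0.555 0.278]
scene 31 23 517.0 z6 [ 0.389 -0.06 ] z49 [ 0.429 -0.026]
side 38 29 799.0 z6 [ 0.426 -0.15 ] z49 [ 0.422 -0.187]
side 33 24 549.5 z6 [0.432 0.019] z49 [ 0.428 -0.029]
```

View pics/v10.png

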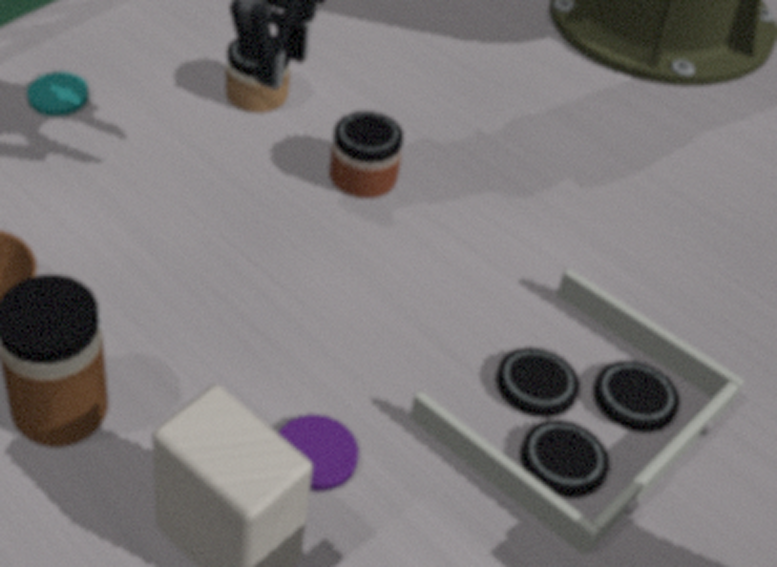

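The scene view shows all three lids flat and apart inside the fence, at (537,380), (636,395) and (564,457) in the crop, with everything else in place. I'll check the front lid's depth numerically.

```bash
python3 - <<'E'
from h import *
o=np.array([.503,.186]);X=np.array([-.045,.999]);Y=np.array([-.999,-.045])
c=viewer.calibration('scene'); P=[]
for p in((537.5,380.5),(636.5,395),(564.5,457)):
    q=ray(c,np.array(p)/2.1+[190,90],.006)[:2];P.append(q);print(q.round(3),'depth',((q-o)@X).round(3),'lat',((q-o)@Y).round(3))
print([np.linalg.norm(P[i]-P[j]).round(3) for i,j in((0,1),(0,2),(1,2))])
E
```

```text
[0.498 0.232] depth 0.047 lat 0.003
[0.451 0.29 ] depth 0.106 lat 0.048
[0.539 0.29 ] depth 0.102 lat -0.041
[np.float64(0.074), np.float64(0.071), np.float64(0.089)]
```

```bash
python3 -c "
from station import arm
print(arm.job_done(), arm.read_state()['time'])"
```

```text
the job is handed in; nothing more can be done
the job is handed in; nothing more can be done
```

All three black lids are inside the white fence, and I handed the job in at about 21 s of the 72 s allowed. I pushed each one along the table between the two part-opened fingertips, without gripping or lifting it. At the end of each call, the force reading stayed under about 2 N.

- **Lids:** the final check, from the scene camera, shows them flat and not touching, with centres 71–89 mm apart (each lid is 63 mm across). Their centres lie 47, 102 and 106 mm deep in the fence.
- **Margin:** the front lid's near edge is about 15 mm inside the opening. The two cameras disagreed by about 5 mm on where the opening lies, so that could be as little as 10 mm.
- **Other objects:** `jar_a` and `jar_b` measured within about 2 mm of where they started. The purple and turquoise discs, tall jar and packet looked unmoved in the last picture; the bowl was only partly in that view.
- **Height disagreement:** both cameras showed the fingertips about 35 mm higher than the reported tool height. I set the pushing height from the pictures and lowered in small steps while watching the force.

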